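# Four opaline marbles onto their own stands

### The job

Put the four opaline marbles on display: take each one from the oak board and seat it in the soapstone stand made for its size, the smallest marble in the smallest stand and so on up to the largest. Set them down gently, without dropping any, and leave the stands and the black eye loupe standing where they are.

Things in the scene. Friction and masses are not known exactly. Their poses are not given: they have to be found in the camera images.
- oak_rest: A flat square oak board, 155 x 155 mm and 18 mm thick, fixed to the shelf, with four identical round hollows (19 mm wide, 10 mm deep) at x = +-38, y = +-38 mm from its middle. Each hollow holds one marble at the start, in any order. Origin: centre of its underside; x and y run along its sides, z up.
- marble_25_center (a point): The smallest of four milky opaline glass marbles: a ball 25 mm in diameter. The point is its centre; on the oak board the centre lies 8.1 mm above the board's top.
- marble_33_center (a point): The second smallest of four milky opaline glass marbles: a ball 33 mm in diameter. The point is its centre; on the oak board the centre lies 13.5 mm above the board's top.
- marble_41_center (a point): The second largest of four milky opaline glass marbles: a ball 41 mm in diameter. The point is its centre; on the oak board the centre lies 18.2 mm above the board's top.
- marble_50_center (a point): The largest of four milky opaline glass marbles: a ball 50 mm in diameter. The point is its centre; on the oak board the centre lies 23.1 mm above the board's top.
- stand_25: The smallest of four loose turned soapstone marble stands, the one for the 25 mm marble: dark grey, 30 mm high, round foot 31 mm wide, with a round cup in its top whose mouth is 18 mm wide inside and 26 mm outside and about 15 mm deep. The marble sits on the cup's inner edge; seated, its centre is 38.7 mm above the stand's underside. Origin: centre of the underside, z up.
- stand_33: The second smallest of four loose turned soapstone marble stands, the one for the 33 mm marble: dark grey, 30 mm high, round foot 39 mm wide, with a round cup in its top whose mouth is 24 mm wide inside and 32 mm outside and about 15 mm deep. The marble sits on the cup's inner edge; seated, its centre is 41.5 mm above the stand's underside. Origin: centre of the underside, z up.
- stand_41: The second largest of four loose turned soapstone marble stands, the one for the 41 mm marble: dark grey, 30 mm high, round foot 47 mm wide, with a round cup in its top whose mouth is 30 mm wide inside and 38 mm outside and about 15 mm deep. The marble sits on the cup's inner edge; seated, its centre is 44.2 mm above the stand's underside. Origin: centre of the underside, z up.
- stand_50: The largest of four loose turned soapstone marble stands, the one for the 50 mm marble: dark grey, 30 mm high, round foot 56 mm wide, with a round cup in its top whose mouth is 36 mm wide inside and 44 mm outside and about 15 mm deep. The marble sits on the cup's inner edge; seated, its centre is 47.3 mm above the stand's underside. Origin: centre of the underside, z up.
- loupe: A small loose black eye loupe standing among the stands, not to be moved: 28 mm wide at its foot, 22 mm high. Origin: centre of its underside. (Elsewhere: a shallow copper dish, 72 mm wide and 18 mm high, between the oak board and the stands; taller things stand only along the back and the sides.)
Mind the look-alikes: they are no part of the job. Leave any blue or orange look-alike of the part that bears marble_41_center alone. What is shaped like the stand_33 but green or yellow is not meant.

How it is judged (in metres and radians):
At the end, for the whole second after the job is handed in: Every marble rests still and released in the stand of its own size: its centre within 5 mm of the stand's axis and within 3 mm of its seated height, each stand upright (within 0.1 rad) and within 30 mm of where it stood at the start (horizontal distance between marble_25_center and stand_25 below 0.005 m and z of marble_25_center in the frame of stand_25 between 0.0357 and 0.0417 m and linear speed of each of marble_25, marble_33, marble_41, marble_50 below 0.02 m/s and angle between each of stand_25, stand_33, stand_41, stand_50's own z axis and vertical below 0.1 rad and distance of each of stand_25, stand_33, stand_41, stand_50 from where it was at the start of the episode below 0.03 m and horizontal distance between marble_33_center and stand_33 below 0.005 m and z of marble_33_center in the frame of stand_33 between 0.0385 and 0.0445 m and horizontal distance between marble_41_center and stand_41 below 0.005 m and z of marble_41_center in the frame of stand_41 between 0.0412 and 0.0472 m and horizontal distance between marble_50_center and stand_50 below 0.005 m and z of marble_50_center in the frame of stand_50 between 0.0443 and 0.0503 m); the robot touches nothing.
It fails at once if a marble falls onto the stone shelf (height (world z) of marble_25_center below 0.0155 m or height (world z) of marble_33_center below 0.0195 m or height (world z) of marble_41_center below 0.0235 m or height (world z) of marble_50_center below 0.028 m).
It fails at once if a marble is dropped (more than about 25 mm of free fall) or flung ((linear speed of marble_25 above 0.7 m/s and contact force between the fingers and marble_25 below 0.05 N) or (linear speed of marble_33 above 0.7 m/s and contact force between the fingers and marble_33 below 0.05 N) or (linear speed of marble_41 above 0.7 m/s and contact force between the fingers and marble_41 below 0.05 N) or (linear speed of marble_50 above 0.7 m/s and contact force between the fingers and marble_50 below 0.05 N)).
It fails at once if the loupe is pushed aside by more than 20 mm (distance of loupe from where it was at the start of the episode above 0.02 m).
It also fails if it takes over 96 s, if anything falls off the work surface, if the arm or the gripper's body presses on something with over 40 N, if the wrist force passes 120 N, or if a joint passes its speed limit or range.

### The arm

A 6-joint arm with a two-finger parallel gripper is mounted at the origin on the work surface. World frame = base frame: x ahead of the robot, y to its left, z up, the work surface at z = 0. Lengths are in mm, angles in rad, forces in N, time in s.
With the tool pointing down it reaches from about 400 to 825 mm from the base axis. Payload 7 kg.
Tool frame: the origin (TCP) lies at the very end of the fingers, on their centre line; the grasp point (between the pads) lies 19 mm behind it; z points along the fingers, y is the line along which they close (so a half turn about z gives the same grasp; the last joint's range is limited). The gripper opens to 88 mm and grips with 3 to 60 N. Pads are 19 mm wide; open, the fingers measure 130 mm over their backs; the gripper's body (78 mm by 193 mm) begins 47 mm behind the grasp point.
Start: joints at [1.482, 0.359, 0.012, 0, -1.224, -0.288], TCP at [248.371, 627.62, 226.561] pointing down, gripper open.
Joint ranges: [-3.07, 3.07], [-1.43, 2.12], [-1.02, 1.25], [-3.03, 1.67], [-3.05, -0], [-3.03, 3.03]. Speed limits (rad/s): [2.39, 2.39, 3.01, 3.14, 3.14, 3.14].

### API

Orientations are given as a unit quaternion [x, y, z, w].
In Python, from plant import bot gives the robot as it stands. Calls block until the motion is done:
- bot.move_ptp(position, orientation): joint-space move of the TCP to a pose.
- bot.line_to(position, velocity=150, ori=None): straight line of the TCP; ori=None keeps the orientation; velocity is the mean speed in mm/s.
- bot.move_joints(angles): joint-space move.
- bot.move_gripper(opening, force=None): finger opening in mm; force is the grip in N (None keeps the last); returns when the fingers have stopped.
- bot.pause(seconds).
- bot.solve_ik(position, orientation): joint angles nearest the present ones, or None.
- bot.read_state(): the state.
- bot.camera(name): name is "side" or "top"; returns the picture (400x640x3 uint8, red, green, blue); there is no depth.
- bot.get_calibration(name): a dict with "fx", "fy", "cx", "cy" (pixels), "view" (4x4, takes a point from world to camera coordinates). Camera axes: x right, y up, looking along -z (the intrinsics and any distortion apply to the point x, -y, -z); pixel columns grow to the right and rows downward; lengths in mm; the calibration is good to about 2 mm. A picture is of the moment at which its call begins. get_calibration takes no time and is no camera call.
A pose or a line that the arm cannot do raises bot.Unreachable and nothing moves.
- bot.close_job(): hands the job in; it is judged then, once.
The state is a dict: "t": time; "joint_pos": joint angles; "qvel": joint speeds; "tau": joint torques, N m; "tcp_pos": TCP position; "eef_rot": TCP orientation; "contact_force": force on the tool from outside, world axes, zero at the start; "moment": the same for the moment, N m; "width": finger opening in mm; "finger_force": force on a finger pad.
Only numpy, scipy, OpenCV 4.12 (cv2) and the standard library are available. Lean on these libraries where they do the work, as an engineer would, in place of code of your own. Each camera call takes 0.05 s, during which the arm holds its last target. There are 200 camera calls.

## Working session

There is one attempt and no reset: what is moved stays moved. The work goes in short steps, each a Python script; the robot and the scene stay as the last script left them, time stands still between calls to the robot, and variables do not carry over. Pictures are saved under pics/ and viewed, at most 14 in all, crops included, and the job is handed in when it is done.

```bash
mkdir -p pics; ls; python3 - <<'E'
from plant import bot
import cv2
for n in("top","side"):
    im=bot.camera(n); cv2.imwrite(f"pics/{n}0.png",im[:,:,::-1]); print(n,bot.get_calibration(n))
s=bot.read_state(); print(s)
E
```

```text
pics
top {'fx': 436.77920105271477, 'fy': 436.77920105271477, 'cx': 325.60883023418853, 'cy': 198.85713029450542, 'view': array([[ 2.60399879e-03, -9.99935559e-01,  1.10497849e-02,
        -4.92420818e+00],
       [ 9.84886405e-01,  4.47813145e-03,  1.73143630e-01,
        -4.83240996e+02],
       [-1.73181955e-01,  1.04319171e-02,  9.84834598e-01,
        -8.14961618e+02],
       [ 0.00000000e+00,  0.00000000e+00,  0.00000000e+00,
         1.00000000e+00]])}
side {'fx': 374.6998407351522, 'fy': 374.6998407351522, 'cx': 312.4868013865687, 'cy': 198.09761375598924, 'view': array([[-9.27938382e-01, -3.72381439e-01, -1.61994670e-02,
         4.70033633e+02],
       [ 2.48254026e-01, -6.49875009e-01,  7.18353959e-01,
        -1.69954013e+02],
       [-2.78029310e-01,  6.62566628e-01,  6.95489156e-01,
        -6.33588753e+02],
       [ 0.00000000e+00,  0.00000000e+00,  0.00000000e+00,
         1.00000000e+00]])}
{'t': 0.1, 'joint_pos': array([ 1.48207718e+00,  3.59339492e-01,  1.11556433e-02, -3.20549949e-04,
       -1.22408689e+00, -2.88105607e-01]), 'qvel': array([-0.00083475, -0.00131409,  0.0019561 ,  0.00102999, -0.0008805 ,
       -0.00119385]), 'tau': array([-1.73181088e-03, -5.84159231e+01,  2.93749541e+01,  7.01553315e+00,
        1.01485377e-02, -4.53508744e-05]), 'tcp_pos': array([248.23679562, 627.23146718, 225.70078222]), 'eef_rot': array([ 9.82292333e-01, -1.87353160e-01, -7.65770046e-05,  7.48541749e-04]), 'contact_force': array([-0.82210179,  0.0140586 ,  0.48711753]), 'moment': array([ 0.01142598, -0.03918587, -0.03595887]), 'finger_force': 0.0, 'width': 87.51982786609777}
```

View pics/top0.png

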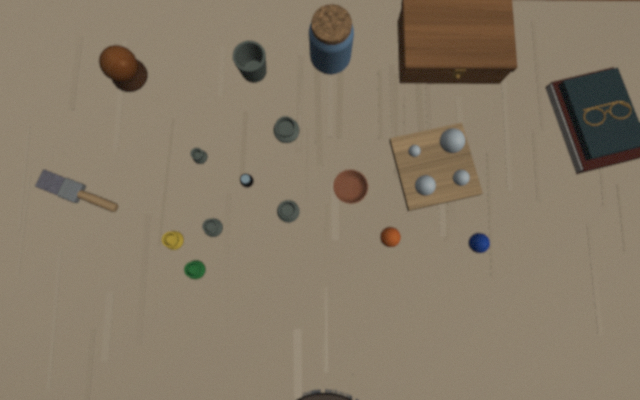

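View pics/side0.png

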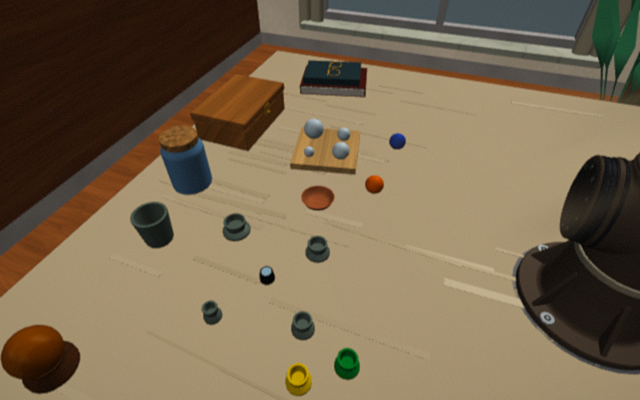

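Candidates in the top view:
- **Marbles:** 25 (415,150), 50 (453,140), 41 (426,185), 33 (461,177). Decoys are orange (391,237) and blue (480,243).
- **Grey stands:** 25 (199,155), 33 (213,227), 41 (288,210), 50 (286,129). Decoys are yellow (173,240) and green (195,270).
- **Not to be moved:** loupe (246,180).

Next I segment both views and check the choice in one close crop.

```bash
cat > vis.py <<'E'
import numpy as np, cv2
from plant import bot
HM={25:26.1,33:31.5,41:36.2,50:41.1}
def ray(n,u,v):
    c=bot.get_calibration(n);V=c["view"];R=V[:3,:3];o=-R.T@V[:3,3]
    d=R.T@np.array([(u-c["cx"])/c["fx"],-(v-c["cy"])/c["fy"],-1]);return o,d/np.linalg.norm(d)
def plane(n,u,v,z):
    o,d=ray(n,u,v);return o+d*(z-o[2])/d[2]
def proj(n,p):
    c=bot.get_calibration(n);q=c["view"]@np.append(p,1);return np.array([c["cx"]+c["fx"]*q[0]/-q[2],c["cy"]-c["fy"]*q[1]/-q[2]])
def comps(im,roi,thr=12,amin=25):
    f=im.astype(int);x0,y0,x1,y1=roi
    m=np.zeros(im.shape[:2],np.uint8)
    m[y0:y1,x0:x1]=((f[...,0]-f[...,2])<thr)[y0:y1,x0:x1]
    k,l,s,c=cv2.connectedComponentsWithStats(m)
    return m,[(s[i],c[i]) for i in range(1,k) if s[i][4]>=amin]
E
python3 - <<'E'
from vis import *
t=cv2.imread("pics/top0.png")[:,:,::-1];s=cv2.imread("pics/side0.png")[:,:,::-1]
for n,im,rois in(("top",t,[(185,110,310,240),(390,120,485,212)]),("side",s,[(190,205,335,342),(288,112,362,175)])):
  for r in rois:
    m,c=comps(im,r)
    for a,b in c: print(n,a,b.round(1),plane(n,*b,18).round(0))
a=cv2.resize(t[105:245,185:315],None,fx=3,fy=3,interpolation=2)
b=cv2.resize(t[115:215,385:490],None,fx=3,fy=3,interpolation=2)
o=np.zeros((420,720,3),np.uint8);o[:,:390]=a;o[:300,395:395+315]=b
cv2.imwrite("pics/crop1.png",np.clip(o[:,:,::-1]*1.6,0,255))
E
```

```text
top [274 117  25  26 500] [286.  129.5] [633.  79.  18.]
top [191 148  16  16 178] [198.5 155.3] [577. 257.  18.]
top [240 174  13  13 126] [245.9 179.7] [526. 158.  18.]
top [278 201  21  21 357] [287.8 211. ] [463.  72.  18.]
top [203 219  19  17 265] [212.2 226.9] [430. 222.  18.]
top [440 129  25  24 453] [452.3 140.1] [ 612. -266.   18.]
top [409 145  11  11  95] [414.2 150.3] [ 590. -186.   18.]
top [453 170  16  15 186] [460.9 177.1] [ 534. -280.   18.]
top [416 176  20  19 299] [425.1 184.8] [ 518. -206.   18.]
side [223 214  27  27 555] [235.5 227.2] [634.  89.  18.]
side [306 236  23  26 469] [317.1 249.1] [464.  82.  18.]
side [260 266  14  18 198] [266.3 275. ] [526. 167.  18.]
side [202 301  20  23 330] [211.1 312.3] [577. 264.  18.]
side [292 312  22  28 488] [302.3 325.5] [431. 231.  18.]
side [305 119  18  19 281] [313.5 127.9] [ 619. -289.   18.]
side [338 128  12  12 118] [343.5 133.5] [ 537. -292.   18.]
side [333 143  16  16 203] [340.4 150.3] [ 522. -221.   18.]
side [305 147   9   9  67] [308.9 151. ] [ 593. -192.   18.][ WARN:0@0.266] global loadsave.cpp:1063 imwrite_ Unsupported depth image for selected encoder is fallbacked to CV_8U.
```

View pics/crop1.png

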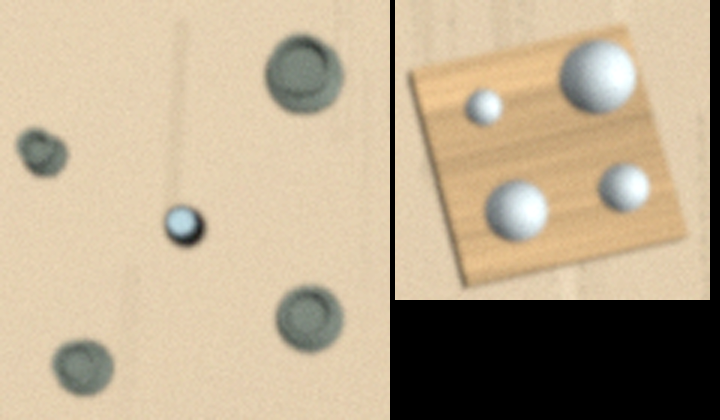

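The crop confirms the pairing: marbles 25, 50, 41 and 33 lie as listed, and the four grey stands differ clearly in size. Next I triangulate.

```bash
cat >> vis.py <<'E'
def tri(a,b):
    A=[];y=[]
    for n,p in(("top",a),("side",b)):
        o,d=ray(n,*p);P=np.eye(3)-np.outer(d,d);A.append(P);y.append(P@o)
    x,*_=np.linalg.lstsq(np.vstack(A),np.hstack(y),rcond=None)
    return x
E
python3 - <<'E'
from vis import *
M={50:((452.3,140.1),(313.5,127.9)),25:((414.2,150.3),(308.9,151)),33:((460.9,177.1),(343.5,133.5)),41:((425.1,184.8),(340.4,150.3))}
S={50:((286,129.5),(235.5,227.2)),25:((198.5,155.3),(211.1,312.3)),41:((287.8,211),(317.1,249.1)),33:((212.2,226.9),(302.3,325.5)),'loupe':((245.9,179.7),(266.3,275))}
P={}
for k,(a,b) in M.items():
    p,q=plane("top",*a,HM[k]),plane("side",*b,HM[k]); P[k]=(p+q)[:2]/2
    print(k,tri(a,b).round(1),p.round(1),q.round(1))
for k,(a,b) in S.items(): print(k,tri(a,b).round(1),plane("top",*a,12).round(1),plane("side",*b,12).round(1),plane("top",*a,16).round(1),plane("side",*b,16).round(1))
# board grid fit (order around square: 25,50,33,41)
O=np.array([P[k] for k in(25,50,33,41)]);G=38*np.array([[1,1],[1,-1],[-1,-1],[-1,1.]])
c=O.mean(0);U,s,V=np.linalg.svd((O-c).T@G);R=U@V;F=G@R.T+c
print(c,np.degrees(np.arctan2(R[1,0],R[0,0])),F.round(1),(F-O).round(1))
E
```

```text
50 [ 606.4 -259.2   39.1] [ 605.1 -258.7   41.1] [ 606.  -256.6   41.1]
25 [ 588.9 -184.6   23.8] [ 587.7 -184.2   26.1] [ 588.4 -181.9   26.1]
33 [ 531.9 -276.    29.4] [ 530.8 -275.4   31.5] [ 531.7 -273.1   31.5]
41 [ 515.  -202.1   33.1] [ 513.6 -201.5   36.2] [ 514.6 -198.2   36.2]
50 [638.9  80.6   6.6] [635.3  79.6  12. ] [637.7  84.6  12. ] [633.9  79.3  16. ] [635.3  87.4  16. ]
25 [580.4 260.    9.5] [578.6 258.8  12. ] [580.4 261.2  12. ] [577.4 257.7  16. ] [578.4 262.8  16. ]
41 [465.7  73.5   7.2] [463.3  72.8  12. ] [466.   77.2  12. ] [462.7  72.5  16. ] [464.9  80.1  16. ]
33 [432.3 225.3   6.5] [430.5 223.6  12. ] [432.3 227.9  12. ] [430.  222.6  16. ] [431.4 229.7  16. ]
loupe [529.7 160.7   7.3] [527.6 159.5  12. ] [528.9 163.5  12. ] [526.7 158.8  16. ] [527.3 165.8  16. ]
[ 559.7357527  -228.69713172] 12.89071928293584 [[ 588.3 -183.2]
 [ 605.3 -257.3]
 [ 531.2 -274.2]
 [ 514.2 -200.1]] [[ 0.3 -0.1]
 [-0.3  0.4]
 [-0.1  0. ]
 [ 0.1 -0.3]]
```

```bash
cat > chk.py <<'E'
from vis import *
ST={50:(637.4,81.2),25:(579.7,259.7),41:(464.9,74.5),33:(431.6,225.3)}
DI={25:(31,26),33:(39,32),41:(47,38),50:(56,44)}
if __name__=="__main__":
    k=7;rows=[]
    for n in("top","side"):
        im=cv2.imread(f"pics/{n}0.png");row=[]
        for s,(x,y) in ST.items():
            u,v=proj(n,(x,y,15)).round().astype(int)-20
            c=np.clip(cv2.resize(im[v:v+40,u:u+40],None,fx=k,fy=k,interpolation=2)*1.8,0,255).astype(np.uint8)[:,:]
            c=cv2.resize(c,(200,200));g=200/40
            for d,z,col in((DI[s][0],0,(0,0,255)),(DI[s][1],30,(0,255,0))):
                a=np.linspace(0,2*np.pi,60)
                p=np.array([proj(n,(x+d/2*np.cos(t),y+d/2*np.sin(t),z)) for t in a])
                cv2.polylines(c,[((p+.5-(u,v))*g*4-2).astype(np.int32)],True,col,1,cv2.LINE_AA,2)
            row.append(c)
        rows.append(np.hstack(row))
    cv2.imwrite("pics/ov.png",np.vstack(rows))
E
python3 chk.py
```

```text
(no output)
```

View pics/ov.png

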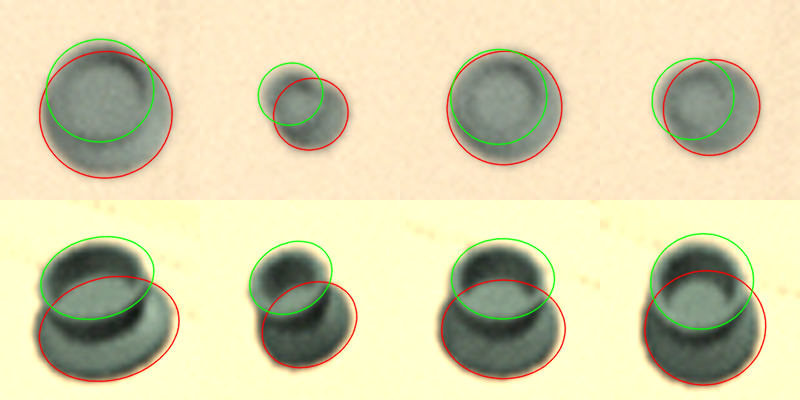

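The overlays fit to about 1.5 mm in both views, with foot and rim outlines on the stands. Now the first marble, the 25.

```bash
cat > act.py <<'E'
from chk import *
from scipy.spatial.transform import Rotation as Ro
MB={25:(588.3,-183.2),50:(605.3,-257.3),33:(531.2,-274.2),41:(514.2,-200.1)}
OFF={25:6.1,33:8,41:11,50:14}; SEAT={25:38.7,33:41.5,41:44.2,50:47.3}
ZT=125.
def quat(deg,pos):   # tool down, closing line at world angle deg (mod 180), nearest wrist
    best=None;j0=bot.read_state()["joint_pos"]
    for a in(deg,deg+180):
        a=np.radians(a);y=np.array([np.cos(a),np.sin(a),0]);z=np.array([0,0,-1.])
        q=Ro.from_matrix(np.c_[np.cross(y,z),y,z]).as_quat();j=bot.solve_ik(pos,q)
        if j is None: continue
        c=np.abs(np.array(j)-j0).max()
        if best is None or c<best[0]: best=(c,q)
    return best[1]
def st(tag):
    s=bot.read_state();print(tag,"t%.1f"%s["t"],s["tcp_pos"].round(1),"F",s["contact_force"].round(1),"w%.1f"%s["width"],"ff%.1f"%s["finger_force"])
    return s
def pick(k,ang,extra=22):
    x,y=MB[k];zt=HM[k]-OFF[k];p=[x,y,ZT]
    bot.move_ptp(p,quat(ang,p));bot.move_gripper(k+extra)
    bot.line_to([x,y,zt+25],200);bot.line_to([x,y,zt],60);st("down")
    bot.move_gripper(k-6,12);s=st("grip");
    bot.line_to([x,y,zt+30],60);bot.line_to([x,y,ZT],150);return st("up")
def over(k,ang,dx=0,dy=0):
    x,y=ST[k];p=[x+dx,y+dy,ZT]
    q=quat(ang,p);s=bot.read_state()
    bot.line_to(p,220,ori=q);bot.line_to([p[0],p[1],SEAT[k]-OFF[k]+25],120);st("over")
def shot(name,us=None):
    for n in("top","side"):
        im=bot.camera(n);cv2.imwrite(f"pics/{n}{name}.png",im[:,:,::-1])
E
python3 - <<'E'
from act import *
pick(25,57.9)
over(25,90)
shot("a")
c=[]
for n,h in(("top",70),("side",70)):
    im=cv2.imread(f"pics/{n}a.png");u,v=proj(n,(*ST[25],50)).astype(int)
    c.append(cv2.resize(im[max(0,v-45):v+45,u-60:u+60],(400,300)))
cv2.imwrite("pics/a.png",np.clip(np.hstack(c)*1.6,0,255).astype(np.uint8))
E
```

```text
down t5.2 [ 588.2 -183.2   19.8] F [ 0.7 -0.1  0.2] w46.6 ff0.0
grip t5.7 [ 588.4 -183.2   20.1] F [ 0.  -1.1  0. ] w23.8 ff12.0
up t7.0 [ 587.7 -183.   124.1] F [-0.8 -0.1 -0.2] w23.8 ff12.0
over t9.9 [580.2 259.8  58.1] F [-0.8  0.7  0.5] w23.7 ff12.0
```

View pics/a.png

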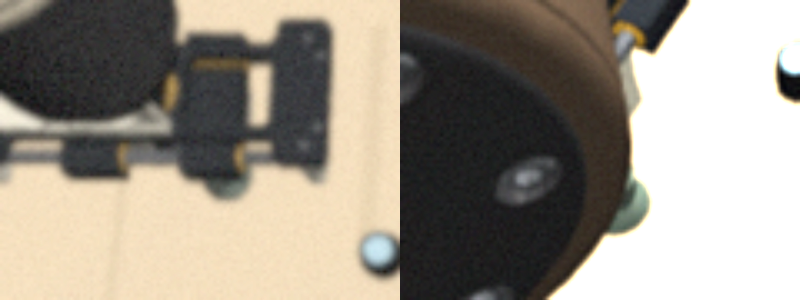

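The gripper holds the 25 marble over its stand, though the hand hides the gap in both views. I'll lower with force feedback.

```bash
cat >> act.py <<'E'
def lower(k,z0=4,zmin=-3,fth=1.0):
    p=bot.read_state()["tcp_pos"];T=SEAT[k]-OFF[k];x,y=TGT[:2] if TGT else p[:2]
    bot.line_to([x,y,T+z0],60);bot.pause(.2);f0=np.mean([bot.read_state()["contact_force"] for _ in range(3)],0);z=z0
    while z>zmin:
        z-=.5;bot.line_to([x,y,T+z],12);bot.pause(.05);f=bot.read_state()["contact_force"]-f0
        print(z,f.round(1),end=" ")
        if f[2]>fth or np.hypot(*f[:2])>2.5: break
    print();st("low")
TGT=None
def release(k):
    w=bot.read_state()["width"];p=bot.read_state()["tcp_pos"]
    for d in(1,3,6): bot.move_gripper(w+d);bot.pause(.1)
    bot.move_gripper(k+22);bot.pause(.2)
    bot.line_to([p[0],p[1],p[2]+45],60);bot.line_to([p[0],p[1],ZT],150);st("rel")
E
python3 - <<'E'
from act import *
import act
act.TGT=ST[25]
lower(25)
E
```

```text
3.5 [0.1 0.6 1.6] 
low t11.0 [579.7 259.7  36.2] F [0.5 0.  0.5] w24.0 ff12.0
```

```bash
python3 - <<'E'
import re
s=open('act.py').read()
s=s.replace('''bot.pause(.05);f=bot.read_state()["contact_force"]-f0''','''f=fm()-f0''').replace('''f0=np.mean([bot.read_state()["contact_force"] for _ in range(3)],0)''','f0=fm()').replace('fth=1.0','fth=1.5')
s=s.replace('def lower','''def fm():
    r=[]
    for _ in range(6): bot.pause(.02);r.append(bot.read_state()["contact_force"])
    return np.mean(r,0)
def lower''')
open('act.py','w').write(s)
E
python3 - <<'E'
from act import *
import act
act.TGT=ST[25]
lower(25,z0=3.5)
E
```

```text
3.0 [0.4 0.1 0.2] 2.5 [0.4 0.1 0.3] 2.0 [ 0.6  0.1 -0.2] 1.5 [ 0.4 -0.5  0. ] 1.0 [ 0.2 -0.1 -0.2] 0.5 [ 0.8 -0.   0.1] 0.0 [0.8 0.1 0.7] -0.5 [ 0.9 -0.1  3.5] 
low t14.3 [579.9 259.8  32.3] F [0.8 0.3 4.1] w24.1 ff12.0
```

Contact came at the expected height, so the marble is centred. Releasing it, then moving away and taking the 33.

```bash
python3 - <<'E'
from act import *
import act
release(25)
pick(33,57.9)
shot("b")
c=[]
for n in("top","side"):
    im=cv2.imread(f"pics/{n}b.png");u,v=proj(n,(*ST[25],35)).astype(int)
    c.append(cv2.resize(im[max(0,v-30):v+30,u-40:u+40],(400,300)))
cv2.imwrite("pics/b.png",np.clip(np.hstack(c)*1.4,0,255).astype(np.uint8))
E
```

```text
rel t17.6 [579.8 259.9 125.2] F [-0.2  0.3  0. ] w47.4 ff0.0
down t21.1 [ 531.1 -274.2   23.3] F [ 0.6 -0.  -0.1] w55.0 ff0.0
grip t21.6 [ 531.3 -274.2   23.7] F [0.3 0.5 1.2] w31.9 ff12.0
up t22.9 [ 530.6 -273.9  124.1] F [-0.9  0.5 -1.1] w31.9 ff12.0
```

View pics/b.png

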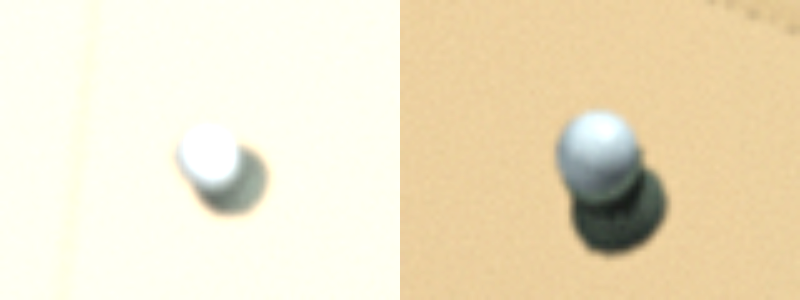

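Marble 25 is seated centrally in its stand in both views. Next, place the 33.

```bash
python3 - <<'E'
from act import *
import act
over(33,90)
act.TGT=ST[33]
lower(33,z0=3,zmin=-2)
E
```

```text
over t26.1 [432.  225.5  58.9] F [-0.9  0.3 -0.6] w31.9 ff12.0
2.5 [-0.5 -0.2 -0. ] 2.0 [-0.3 -0.2  0.3] 1.5 [-0.5 -0.6 -0. ] 1.0 [-0.4 -0.5  0.6] 0.5 [-0.  -0.1  0.6] 0.0 [ 0.2 -0.5  1.8] 
low t29.0 [431.7 225.4  33.6] F [0.6 0.5 0.8] w31.9 ff12.0
```

```bash
python3 - <<'E'
from act import *
import act
release(33)
pick(41,57.9)
over(41,90)
act.TGT=ST[41]
lower(41,z0=2.5,zmin=-2)
shot("c")
c=[]
for n in("top","side"):
    im=cv2.imread(f"pics/{n}c.png");u,v=proj(n,(*ST[33],35)).astype(int)
    c.append(cv2.resize(im[max(0,v-30):v+30,u-40:u+40],(400,300)))
cv2.imwrite("pics/c.png",np.clip(np.hstack(c)*1.2,0,255).astype(np.uint8))
E
```

```text
rel t32.3 [431.7 225.5 125.1] F [-0.5 -0.6  0.3] w55.1 ff0.0
down t35.4 [ 514.1 -200.1   25. ] F [ 0.2 -0.1  0.3] w62.7 ff0.0
grip t35.9 [ 514.4 -200.1   25.4] F [-0.8  0.1  1.5] w39.9 ff12.0
up t37.2 [ 513.6 -199.9  124.2] F [-1.2  0.2 -1.4] w39.9 ff12.0
over t39.3 [465.3  74.4  58.5] F [-0.4  1.2 -1.1] w40.4 ff12.0
2.0 [ 0.5 -0.8  0.2] 1.5 [ 0.6 -0.   0.6] 1.0 [ 0.6 -0.2  0.8] 0.5 [ 0.9 -0.3  2.6] 
low t41.5 [465.1  74.6  33.8] F [ 0.4 -0.3  2. ] w40.4 ff12.0
```

View pics/c.png

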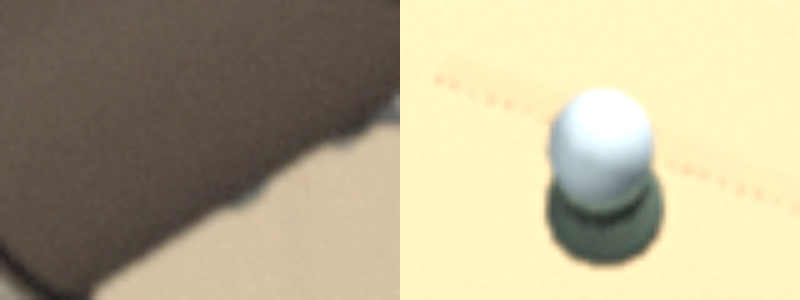

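Marble 33 is seated (side view). Release the 41 and do the 50 likewise.

```bash
python3 - <<'E'
from act import *
import act
release(41)
pick(50,57.9)
over(50,90)
act.TGT=ST[50]
lower(50,z0=2.5,zmin=-2)
E
```

```text
rel t44.9 [465.   74.6 125. ] F [-0.3 -0.9  0.2] w63.3 ff0.0
down t47.8 [ 605.2 -257.3   26.8] F [0.6 0.1 0.8] w72.2 ff0.0
grip t48.3 [ 605.4 -257.3   27.3] F [-0.9 -0.1  1. ] w49.2 ff12.0
up t49.5 [ 604.7 -257.   124.1] F [-0.3  0.2 -1.8] w49.1 ff12.0
over t51.9 [637.9  81.1  58.8] F [ 0.7 -0.3 -0.7] w49.3 ff12.0
2.0 [-0.  -0.1 -0.3] 1.5 [-0.1 -0.4  0.4] 1.0 [ 0.6 -0.3  1.4] 0.5 [0.8 0.1 3.1] 
low t54.1 [637.8  81.3  34.1] F [1.5 0.1 0.7] w49.2 ff12.0
```

```bash
python3 - <<'E'
from act import *
release(50)
p=[480,-250,200];bot.move_ptp(p,quat(90,p));st("away")
shot("d")
k=[]
for n in("top","side"):
    im=cv2.imread(f"pics/{n}d.png");row=[]
    for s in ST:
        u,v=proj(n,(*ST[s],35)).astype(int);c=cv2.resize(im[v-22:v+22,u-22:u+22],(200,200));row.append(c)
    k.append(np.hstack(row))
cv2.imwrite("pics/d.png",np.clip(np.vstack(k)*1.2,0,255).astype(np.uint8))
E
```

```text
rel t57.4 [637.8  81.4 125.2] F [-0.4  0.2  0.1] w72.3 ff0.0
away t58.8 [ 480.5 -249.4  199.6] F [0.2 0.3 0.1] w72.3 ff0.0
```

View pics/d.png

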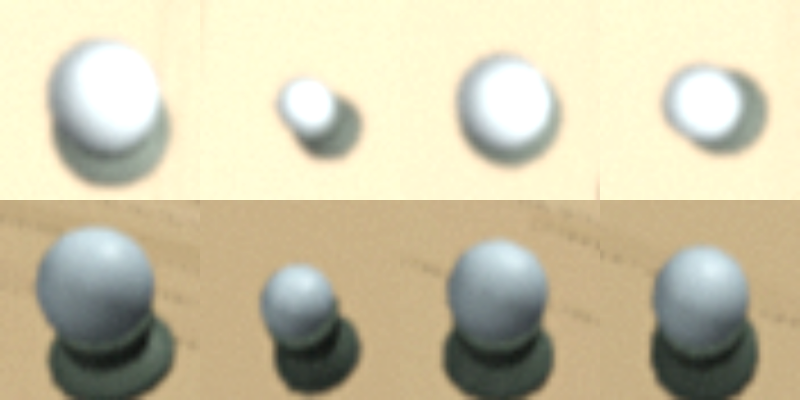

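View pics/sided.png

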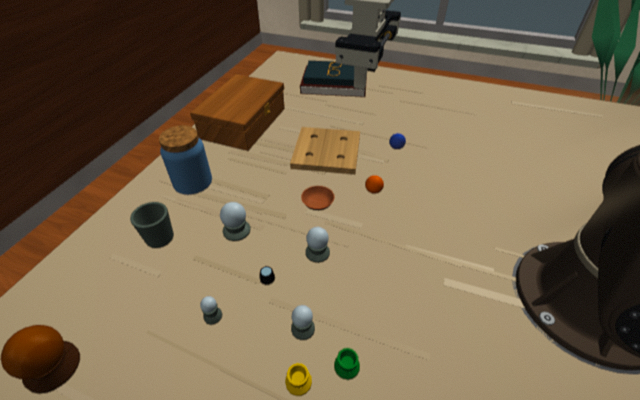

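All four marbles sit centred on their own stands: side view 50 (233,215), 41 (317,238), 25 (209,305) and 33 (302,318). The loupe is still at (266,275). Handing in.

```bash
python3 -c "
from plant import bot
print(bot.close_job())"
```

```text
the job is handed in; nothing more can be done
None
```

All four marbles were seated in the stands of their own size, with the stands and loupe left where they stood, and the job was handed in at about 59 s of the 96 s limit; the judge's verdict was not shown.

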